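# Return the washed corers to their slanted block

## Robot

A 6-joint arm with a two-finger parallel gripper is mounted at the origin on a cart in front of the work surface, level with it; the furniture and walls round the work are solid. World frame = base frame: x ahead of the robot, y to its left, z up, the work surface at z = 0. Lengths are in m, angles in degrees, forces in N, time in s.
With the tool pointing down it reaches from about 0.35 to 0.775 m from the base axis. Payload 7.3 kg.
Tool frame: the origin (TCP) lies on the centre line of the jaws, within the pads' length; the fingertips stand 19 mm ahead of it and the grasp point (between the pads) is the TCP; z points along the fingers, y is the line along which they close (so a half turn about z gives the same grasp; the last joint's range is limited). The gripper opens to 92 mm and grips with 3 to 60 N. Pads are 19 mm wide; open, the fingers measure 130 mm over their backs; the gripper's body (75 mm by 190 mm) begins 47 mm behind the grasp point.
Start: joints at [56.15, 19.595, 87.324, -0, 73.075, -8.365], TCP at [0.226, 0.474, 0.211] pointing down, gripper open.
Joint ranges: [-145.02, 145.02], [-44.19, 115.74], [2.07, 154.8], [-57.11, 237.11], [16.16, 152.29], [-177.93, 177.93]. Speed limits (degrees/s): [147.25, 147.25, 180, 180, 180, 180].

## Interface

Orientations are given as a 3x3 rotation matrix whose columns are the frame's x, y, z axes.
In Python, from station import r gives the robot as it stands.
- The arm moves only by the shell command python3 -m pendant 'ROWS'. ROWS is JSON, a list that holds one entry, the list of rows, each a list of 5 numbers: the shift along the world's x, y, z in mm, then the turn about the world's z in degrees, then the closure, from -1 (fully open) to 1 (shut). A call has 1 to 5 rows; each row shifts and turns the commanded pose from where the row before left it; what a row does not reach is not made up. A row lasts 1/10 s, in which the tool goes at most 50 mm and 8.59 degrees, less where a joint would pass 70% of its speed; a pose out of reach is approached as far as the arm can. A call with a gripper value outside its range is refused whole. The fingers move at their own pace and stop on an object; the grip force is fixed at half the most. Time passes only in rows, so rows that do not move let the fingers close. It gives the time, the measured TCP pose, the force, the opening and the grip force at its end, in the units of the state.
- r.state(): the state, without advancing time (a new reading comes with each control period).
- r.get_image(name): name is "scene" or "side" or "wrist"; returns a dict with "image" (384x512x3 uint8, red, green, blue), "depth" (384x512 float32, m along the optical axis (not along the pixel's ray), 0 where there is no reading), "vfov" (degrees; the focal length in pixels is half the picture's height over the tangent of half this angle, whatever the lens; pixels are square), "cx", "cy" (the principal point, pixels), "k1" (the pictures are not rectified: a ray, as slopes to the right and down, at radius r is drawn at 1 + k1 r^2 times it, then the intrinsics apply), "view" (4x4, takes a point from world to camera coordinates); the wrist camera has in their place "T_tool_cam" (4x4, takes a point from camera to tool coordinates, whose origin is the TCP and whose axes are the flange's). Camera axes: x right, y down, z forward; pixel columns grow to the right and rows downward; lengths in m; the calibration is good to about 2 mm. A picture is of the moment at which its call begins: read the wrist's pose just before it.
- r.close_job(): hands the job in; it is judged then, once.
The state is a dict: "time_s": time; "joints": joint angles; "qvel": joint speeds; "tau": joint torques, N m; "tool_pos": TCP position; "ee_rot": TCP orientation; "contact_force": force on the tool from outside, world axes, zero at the start; "moment": the same for the moment, N m; "gripper_width": finger opening in m; "grip_force": force on a finger pad.
Only numpy, scipy, OpenCV 4.12 (cv2) and the standard library are available. Lean on these libraries where they do the work, as an engineer would, in place of code of your own. Each camera call takes 0.05 s, during which the arm holds its last target. There are 200 camera calls.

## Task

The two washed corers standing on the chopping board belong in the slanted wooden block, cutting tube down. Put each one into the bore that its tube just fits and press it gently home past the sprung stud, so that its steel collar sits flat on the wood, then let go. Do not disturb the jam jar, pepper mill and salt shaker behind.

Things in the scene. Friction and masses are not known exactly. Their poses are not given: they have to be found in the camera images.
- block: fixed wooden block with four round bores, 22, 28, 34, 40 mm wide from left to right, 58 mm apart; 240 mm along the row, 78 mm up the slope, 76 mm deep, on a base board. The bores lean 25 degrees from vertical, mouths towards the robot. Origin: centre of the sloping face, 97 mm up; z out of the bores, x up the slope (away from the robot), y along the row to the left
- bore_1 (a point): mouth centre of bore 1, leftmost and narrowest, in the plane of the block's face; 22 mm in diameter, 67 mm deep, chamfered 2 mm. z points out of the bore along its axis, x up the slope, y along the row to the left. It holds the smallest corer, which stays; same collar and handle, as when home
- bore_2 (a point): mouth centre of bore 2, second from the left, in the plane of the block's face; 28 mm in diameter, 67 mm deep, chamfered 2 mm. z points out of the bore along its axis, x up the slope, y along the row to the left. A sprung steel stud on the uphill wall, 16 mm down, stands 3.5 mm into it: passing it and sliding on against its rub takes some 3 to 10 N, and a tool let go early stays standing proud
- bore_3 (a point): mouth centre of bore 3, third from the left, in the plane of the block's face; 34 mm in diameter, 67 mm deep, chamfered 2 mm. z points out of the bore along its axis, x up the slope, y along the row to the left. A sprung steel stud on the uphill wall, 16 mm down, stands 3.5 mm into it: passing it and sliding on against its rub takes some 3 to 10 N, and a tool let go early stays standing proud
- bore_4 (a point): mouth centre of bore 4, rightmost and widest, in the plane of the block's face; 40 mm in diameter, 67 mm deep, chamfered 2 mm. z points out of the bore along its axis, x up the slope, y along the row to the left. It stays empty
- corer_a: the narrower corer, 110 g (varies), standing on its cutting end. Steel tube 26 mm in diameter, 60 mm long (foot chamfered 2 mm), steel collar 46 mm in diameter, 6 mm thick, ferrule, then a wooden handle, 32 mm in diameter from 84 to 132 mm above the foot; total 143 mm, all round. Both have the same collar and handle. Origin at the centre of the foot, z towards the handle
- corer_b: the wider corer, 130 g (varies), standing on its cutting end. Steel tube 32 mm in diameter, 60 mm long (foot chamfered 2 mm), steel collar 46 mm in diameter, 6 mm thick, ferrule, then a wooden handle, 32 mm in diameter from 84 to 132 mm above the foot; total 143 mm, all round. Both have the same collar and handle. Origin at the centre of the foot, z towards the handle
- corer_a_seat (a point): centre of the underside of the narrower corer's collar, 60 mm above its foot on its axis; at the bore's mouth when home
- corer_b_seat (a point): centre of the underside of the wider corer's collar, 60 mm above its foot on its axis; at the bore's mouth when home
- board: wooden chopping board, fixed, 210 x 300 x 22 mm, its long side running away from the robot; the corers stand on it, 70 to 150 mm apart across it. A wall cupboard hangs 0.49 m above the worktop beyond about x = 0.58, y from -0.12 leftwards. Origin at the centre of its underside, y along its long side
- jam_jar: bystander, a jam jar 68 mm across and 84 mm tall; origin at the centre of its underside
- pepper_mill: bystander, a turned wooden pepper mill 58 mm across and 170 mm tall; origin at the centre of its underside
- salt_shaker: bystander, a glass salt shaker 44 mm across and 90 mm tall; origin at the centre of its underside
Things that resemble listed ones, but are neither listed nor needed, are in the scene too. What is shaped like the corer_a but black, white or yellow is not meant.

How it is judged (in metres and radians):
At the end, for the whole second after the job is handed in: Both corers stand tube down in their own bores (narrower in the 28 mm bore, wider in the 34 mm bore), the centre of each collar's underside within 3 mm of the bore's mouth and the tool within 0.06 rad of the bore's axis, at rest and released (distance between corer_a_seat and bore_2 below 0.003 m and angle between the z axis of each of corer_a, corer_b and the z axis of block, either way round below 0.06 rad and angle between each of corer_a, corer_b's own z axis and vertical below 0.8 rad and linear speed of each of corer_a, corer_b below 0.01 m/s and distance between corer_b_seat and bore_3 below 0.003 m); the robot touches nothing.
It fails at once if the jam jar is moved more than 25 mm (distance of jam_jar from where it was at the start of the episode above 0.025 m).
It fails at once if the pepper mill is moved more than 25 mm (distance of pepper_mill from where it was at the start of the episode above 0.025 m).
It fails at once if the salt shaker is moved more than 25 mm (distance of salt_shaker from where it was at the start of the episode above 0.025 m).
It fails at once if a corer is forced against the block with more than 90 N (contact force between any of corer_a, corer_b and block above 90 N).
It also fails if it takes over 61 s, if anything falls off the work surface, if the arm or the gripper's body presses on something with over 40 N, if the wrist force passes 120 N, or if a joint passes its speed limit or range.

## Working session

There is one attempt and no reset: what is moved stays moved. The work goes in short steps, Python scripts to look and compute and a shell command to move; the robot and the scene stay as the last step left them, time stands still between calls to the robot, and variables do not carry over. Pictures are saved under pics/ and viewed, at most 10 in all, crops included, and the job is handed in when it is done.

```bash
mkdir -p pics; ls; cat > h.py <<'E'
import numpy as np, cv2
from station import r
def K(d):
    f=192/np.tan(np.radians(d['vfov'])/2); return f,d['cx'],d['cy'],d['k1']
def T_wc(d,s=None):
    if 'view' in d: return np.linalg.inv(np.array(d['view']))
    T=np.eye(4);T[:3,:3]=np.array(s['ee_rot']);T[:3,3]=s['tool_pos'];return T@np.array(d['T_tool_cam'])
def slopes(d,uv):
    f,cx,cy,k=K(d);p=(np.atleast_2d(uv).astype(float)-[cx,cy])/f;q=p.copy()
    for _ in range(20): q=p/(1+k*(q**2).sum(1,keepdims=True))
    return q
def rays(d,uv,s=None):
    T=T_wc(d,s);q=slopes(d,uv);v=np.c_[q,np.ones(len(q))]@T[:3,:3].T
    return T[:3,3],v
def plane(d,uv,z,s=None):
    o,v=rays(d,uv,s);return o+v*((z-o[2])/v[:,2:3])
def proj(d,P,s=None):
    f,cx,cy,k=K(d);T=np.linalg.inv(T_wc(d,s));c=np.atleast_2d(P)@T[:3,:3].T+T[:3,3]
    q=c[:,:2]/c[:,2:];q=q*(1+k*(q**2).sum(1,keepdims=True));return q*f+[cx,cy]
def cloud(d,s=None):
    v,u=np.mgrid[0:384,0:512];uv=np.c_[u.ravel(),v.ravel()]
    o,w=rays(d,uv,s);P=o+w*d['depth'].reshape(-1,1);P[d['depth'].ravel()==0]=np.nan
    return P.reshape(384,512,3)
def grab(n):
    s=r.state();d=r.get_image(n);return d,s
def save(n,d,crop=None,k=1):
    im=d['image'][:,:,::-1]
    if crop: x0,y0,x1,y1=crop; im=im[y0:y1,x0:x1]
    cv2.imwrite(f'pics/{n}.png',cv2.resize(im,None,fx=k,fy=k))
E
python3 - <<'E'
from h import *
for n in('scene','side'):
    d,s=grab(n);save(n,d);print(n,T_wc(d).round(3).tolist(),d['vfov'],d['k1'])
    np.savez(f'{n}.npz',**d)
print(s)
E
```

```text
pics
scene [[0.774, -0.331, 0.54, 0.103], [-0.633, -0.436, 0.64, -0.607], [0.024, -0.837, -0.547, 0.61], [0.0, 0.0, 0.0, 1.0]] 54.09611456773456 -0.0873486969813469
side [[0.948, -0.218, 0.231, 0.403], [-0.318, -0.633, 0.706, -0.71], [-0.008, -0.743, -0.669, 0.737], [0.0, 0.0, 0.0, 1.0]] 52.0068755853019 0.027582347739720584
{'time_s': 0.05, 'joints': array([ 5.61498289e+01,  1.96349358e+01,  8.73765181e+01, -6.50527461e-06,
        7.30743544e+01, -8.36602234e+00]), 'qvel': array([-0.09556663, -0.0930741 , -0.12298143,  0.08597543, -0.11630774,
       -0.05882772]), 'tau': array([ 9.47155822e-04, -4.32424557e+01, -2.44994044e+01,  7.20583973e-02,
        5.23777271e-02, -2.73856995e-05]), 'tool_pos': array([0.22563592, 0.47357093, 0.21056291]), 'ee_rot': array([[-9.02704277e-01,  4.30260727e-01, -8.34128151e-04],
       [ 4.30261480e-01,  9.02703446e-01, -1.24384362e-03],
       [ 2.17793297e-04, -1.48171617e-03, -9.99998879e-01]]), 'contact_force': array([ 0.55997609, -0.26920867, -0.55550394]), 'moment': array([-0.04371606, -0.03395394, -0.0067707 ]), 'grip_force': 0.0, 'gripper_width': 0.09146319503559695}
```

View pics/scene.png

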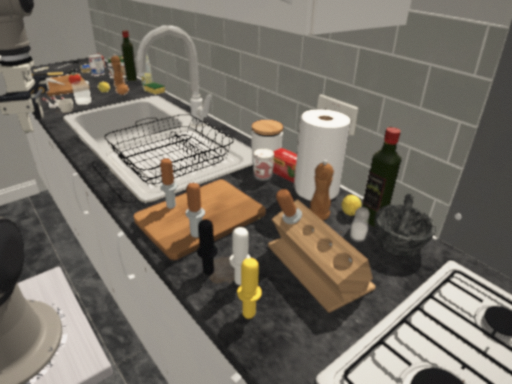

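View pics/side.png

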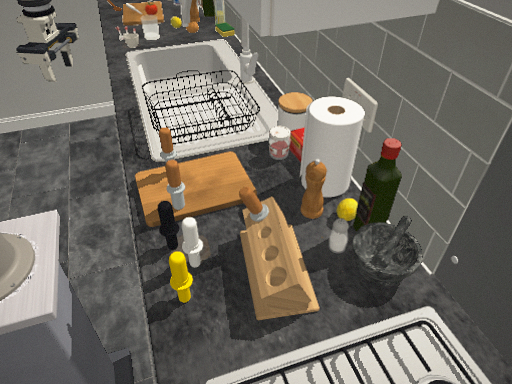

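The scene view shows the things that could be mistaken for the wanted corers:
- Board corers at (168,180) and (194,205), which are the only ones standing on the board.
- Black (206,245), white (240,250) and yellow (249,285) look-alikes on the worktop. These are excluded by colour.
- The wooden one already in bore 1 at (288,205), which stays.

The side view shows the same pair at (166,150) and (175,180). Which is the narrower tube still has to be measured.

```bash
python3 - <<'E'
from h import *
S={n:dict(np.load(n+'.npz')) for n in('scene','side')}
a=cv2.resize(S['scene']['image'][145:245,140:230,::-1],None,fx=4,fy=4,interpolation=cv2.INTER_CUBIC)
b=cv2.resize(S['side']['image'][115:215,140:230,::-1],None,fx=4,fy=4,interpolation=cv2.INTER_CUBIC)
cv2.imwrite('pics/crop.png',np.hstack([a,b]))
for n,d in S.items():
    P=cloud(d);print(n)
    hsv=cv2.cvtColor(d['image'],cv2.COLOR_RGB2HSV)
    wood=(hsv[...,0]<16)&(hsv[...,1]>90)&(P[...,2]>.10)&(P[...,2]<.20)
    k,l,st,c=cv2.connectedComponentsWithStats(wood.astype(np.uint8))
    for i in range(1,k):
        if st[i,4]>40:
            q=P[l==i];print(st[i].tolist(),np.nanmedian(q,0).round(3),np.nanmin(q,0).round(3),np.nanmax(q,0).round(3))
    for name,(u,v) in dict(scene=dict(board=(180,225),face=(300,228)),side=dict(board=(220,175),face=(262,225)))[n].items():print(name,P[v,u].round(3))
E
```

```text
scene
[111, 56, 10, 12, 86] [0.798 1.402 0.13 ] [0.781 1.384 0.102] [0.822 1.432 0.159]
[252, 120, 31, 16, 227] [0.858 0.246 0.129] [0.822 0.216 0.111] [0.929 0.317 0.133]
[160, 159, 14, 26, 269] [0.458 0.175 0.138] [0.447 0.168 0.102] [0.476 0.194 0.166]
[315, 163, 18, 26, 357] [ 0.768 -0.078  0.136] [ 0.756 -0.091  0.1  ] [ 0.8   -0.051  0.16 ]
[380, 178, 6, 19, 42] [ 0.856 -0.199  0.129] [ 0.853 -0.203  0.1  ] [ 0.859 -0.193  0.153]
[186, 183, 16, 29, 366] [0.45  0.03  0.139] [0.44  0.024 0.1  ] [0.472 0.051 0.166]
[277, 190, 59, 47, 586] [ 0.601 -0.131  0.129] [ 0.574 -0.238  0.1  ] [ 0.661 -0.095  0.177]
[204, 219, 10, 21, 42] [ 0.427 -0.08   0.132] [ 0.419 -0.083  0.1  ] [ 0.433 -0.06   0.144]
[340, 250, 29, 18, 149] [ 0.614 -0.314  0.108] [ 0.602 -0.332  0.101] [ 0.629 -0.276  0.115]
board [0.442 0.099 0.02 ]
face [ 0.608 -0.16   0.093]
side
[159, 128, 14, 25, 265] [0.463 0.174 0.139] [0.449 0.167 0.1  ] [0.479 0.194 0.165]
[165, 160, 16, 27, 323] [0.456 0.028 0.141] [0.441 0.022 0.101] [0.472 0.051 0.166]
[306, 161, 21, 27, 306] [ 0.774 -0.083  0.142] [ 0.757 -0.096  0.101] [ 0.817 -0.03   0.162]
[239, 187, 24, 27, 379] [ 0.596 -0.13   0.152] [ 0.574 -0.138  0.1  ] [ 0.632 -0.093  0.176]
board [0.592 0.129 0.017]
face [ 0.614 -0.157  0.094]
```

View pics/crop.png

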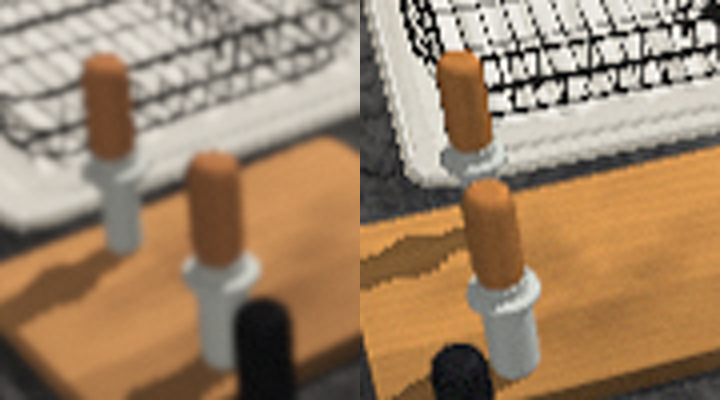

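The crop shows the far corer (y≈0.18) with a tube clearly narrower than its handle, so it is corer_a. The near one (y≈0.035) has a tube about as wide as its handle, so it is corer_b. Next come the exact axes and the block pose.

```bash
cat > m.py <<'E'
from h import *
from scipy.optimize import least_squares
S={n:dict(np.load(n+'.npz')) for n in('scene','side')}
def circ(q,rad,x0):
    f=least_squares(lambda c:np.hypot(q[:,0]-c[0],q[:,1]-c[1])-rad,x0,loss='soft_l1',f_scale=.001)
    return f.x.round(4),len(q),np.median(np.abs(f.fun)).round(4)
for n,d in S.items():
    P=cloud(d).reshape(-1,3);P=P[~np.isnan(P[:,0])];print(n)
    for nm,c in(('a',(.463,.182)),('b',(.456,.037))):
        w=np.hypot(*(P[:,:2]-c).T)<.028
        for z0,z1,rad,t in((.11,.15,.016,'handle'),(.03,.078,.013 if nm=='a' else .016,'tube')):
            q=P[w&(P[:,2]>z0)&(P[:,2]<z1)]
            print(nm,t,circ(q,rad,c), 'free r',least_squares(lambda c:np.hypot(q[:,0]-c[0],q[:,1]-c[1])-c[2],[*c,rad],loss='soft_l1',f_scale=.001).x.round(4),q[:,2].max().round(3))
    w=(P[:,0]>.52)&(P[:,0]<.72)&(P[:,1]>-.42)&(P[:,1]<-.05)&(P[:,2]>.07)&(P[:,2]<.125)
    q=P[w];rng=np.random.default_rng(0);best=None
    for _ in range(800):
        t=q[rng.choice(len(q),3,False)];m=np.cross(t[1]-t[0],t[2]-t[0]);L=np.linalg.norm(m)
        if L<1e-6:continue
        m/=L;m*=np.sign(m[2])
        if abs(m[2]-np.cos(np.radians(25)))>.04:continue
        i=np.abs((q-t[0])@m)<.003
        if best is None or i.sum()>best.sum():best=i
    f=q[best];
    for _ in range(3):
        c=f.mean(0);m=np.linalg.svd(f-c,full_matrices=False)[2][2];m*=np.sign(m[2]);f=q[np.abs((q-c)@m)<.003]
    print('plane n',m.round(4),'tilt',np.degrees(np.arccos(m[2])).round(2),'yaw',np.degrees(np.arctan2(-m[1],-m[0])).round(2),len(f))
    y=np.cross([0,0,1],-np.array([m[0],m[1],0]));y/=np.linalg.norm(y);y=y;x=np.cross(y,m)
    uv=np.c_[(f-c)@x,(f-c)@y].astype(np.float32)
    rc=cv2.minAreaRect(uv*1000);print('rect',rc)
    ctr=c+x*rc[0][0]/1000+y*rc[0][1]/1000;print('centre',ctr.round(4),'x',x.round(3),'y',y.round(3))
E
python3 m.py
```

```text
scene
a handle (array([0.4639, 0.1877]), 179, np.float64(0.0007)) free r [0.4638 0.1875 0.0158] 0.15
a tube (array([0.4637, 0.1876]), 140, np.float64(0.0008)) free r [0.4636 0.1874 0.0128] 0.076
b handle (array([0.4569, 0.0419]), 204, np.float64(0.0007)) free r [0.4567 0.0413 0.0155] 0.15
b tube (array([0.4569, 0.0417]), 139, np.float64(0.0005)) free r [0.4567 0.0414 0.0157] 0.077
plane n [-0.4167  0.0718  0.9062] tilt 25.01 yaw -9.77 2458
rect ((0.17565536499023438, 16.875572204589844), (80.62257385253906, 241.56558227539062), 0.6477444171905518)
centre [ 0.606  -0.2073  0.097 ] x [ 0.893 -0.154  0.423] y [ 0.17   0.985 -0.   ]
side
a handle (array([0.4642, 0.186 ]), 149, np.float64(0.0007)) free r [0.4641 0.1854 0.0155] 0.15
a tube (array([0.4639, 0.1862]), 13, np.float64(0.0008)) free r [0.4641 0.1875 0.0141] 0.072
b handle (array([0.4567, 0.0407]), 179, np.float64(0.0007)) free r [0.4567 0.0399 0.0153] 0.15
b tube (array([0.4565, 0.0405]), 163, np.float64(0.0008)) free r [0.4565 0.0401 0.0157] 0.074
plane n [-0.4191  0.069   0.9053] tilt 25.13 yaw -9.35 2524
rect ((-1.1116981506347656, 17.270896911621094), (78.80206298828125, 243.10858154296875), 0.31224188208580017)
centre [ 0.6058 -0.2087  0.0961] x [ 0.893 -0.147  0.425] y [ 0.162  0.987 -0.   ]
```

```bash
python3 -m pendant '[[[30,-36,0,3.3,-1],[30,-36,0,3.3,-1],[30,-36,0,3.3,-1],[30,-36,0,3.3,-1],[30,-36,0,3,-1]]]'
python3 -m pendant '[[[30,-36,0,0,-1],[30,-36,0,0,-1],[28,-35,0,0,-1],[0,0,0,0,-1],[0,0,0,0,-1]]]'
python3 - <<'E'
from h import *
d,s=grab('wrist');save('w1',d)
print(s['tool_pos'],s['ee_rot'].round(3).tolist(),s['time_s'],s['contact_force'].round(2))
P=cloud(d,s).reshape(-1,3);P=P[~np.isnan(P[:,0])]
q=P[(np.hypot(P[:,0]-.464,P[:,1]-.187)<.03)&(P[:,2]>.11)&(P[:,2]<.15)]
print(len(q),np.median(q,0) if len(q) else 0)
t=P[(np.hypot(P[:,0]-.464,P[:,1]-.187)<.03)&(P[:,2]>.15)];print(len(t),t.mean(0) if len(t) else 0,t.max(0) if len(t) else 0)
E
```

```text
time_s: 0.6
tool_pos: [0.3766, 0.2923, 0.211]
ee_rot: [[-0.987, 0.159, -0.0], [0.159, 0.987, -0.0], [0.0, -0.0, -1.0]]
contact_force: [0.1, 0.7, -0.2]
gripper_width: 0.0917
grip_force: 0.0
time_s: 1.1
tool_pos: [0.4639, 0.1862, 0.2107]
ee_rot: [[-0.986, 0.164, -0.001], [0.164, 0.986, 0.0], [0.001, -0.0, -1.0]]
contact_force: [0.5, -0.5, 0.3]
gripper_width: 0.0918
grip_force: 0.0
[0.46389136 0.18621099 0.21070922] [[-0.986, 0.164, -0.001], [0.164, 0.986, 0.0], [0.001, -0.0, -1.0]] 1.1 [ 0.54 -0.52  0.32]
270 [0.4476213  0.188964   0.13254723]
12351 [0.4402825  0.19205282 0.31919506] [0.476459   0.21324831 0.3453318 ]
```

```bash
python3 -m pendant '[[[0,0,-30,0,-1],[0,0,-30,0,-1],[0,0,-20,0,-1],[0,0,0,0,-1],[0,0,0,0,0.2]]]'
python3 -m pendant '[[[0,0,0,0,1],[0,0,0,0,1],[0,0,0,0,1],[0,0,0,0,1],[0,0,0,0,1]]]'
```

```text
time_s: 1.65
tool_pos: [0.4634, 0.188, 0.1317]
ee_rot: [[-0.987, 0.16, -0.0], [0.16, 0.987, 0.0], [0.0, 0.0, -1.0]]
contact_force: [-0.0, 0.0, 0.5]
gripper_width: 0.0876
grip_force: 0.0
time_s: 2.15
tool_pos: [0.464, 0.1869, 0.1315]
ee_rot: [[-0.987, 0.162, 0.0], [0.162, 0.987, 0.0], [-0.0, 0.0, -1.0]]
contact_force: [0.0, -0.6, -0.3]
gripper_width: 0.0482
grip_force: 0.0
```

```bash
python3 -m pendant '[[[0,0,0,0,1],[0,0,0,0,1],[0,0,0,0,1],[0,0,0,0,1],[0,0,10,0,1]]]'
python3 -m pendant '[[[0,0,40,0,1],[0,0,40,0,1],[0,0,40,0,1],[0,0,38,0,1],[0,0,0,0,1]]]'
```

```text
time_s: 2.65
tool_pos: [0.4629, 0.1867, 0.1404]
ee_rot: [[-0.987, 0.161, -0.003], [0.161, 0.987, -0.001], [0.003, -0.001, -1.0]]
contact_force: [-0.4, -0.1, -0.6]
gripper_width: 0.0308
grip_force: 30.0
time_s: 3.15
tool_pos: [0.4659, 0.1875, 0.3054]
ee_rot: [[-0.987, 0.161, 0.011], [0.161, 0.987, 0.003], [-0.01, 0.004, -1.0]]
contact_force: [1.6, 1.4, -1.2]
gripper_width: 0.0306
grip_force: 30.0
```

```bash
python3 -m pendant '[[[0,-40,0,0,1],[0,-45,0,0,1],[0,-45,0,0,1],[0,-45,0,0,1],[0,-45,0,0,1]]]'
python3 -m pendant '[[[0,-45,0,0,1],[0,-45,0,0,1],[20,-36,0,0,1],[25,-20,-10,0,1],[30,0,-15,0,1]]]'
python3 -m pendant '[[[30,0,-15,0,1],[25,0,0,0,1],[16,0,0,0,1],[0,0,0,0,1],[0,0,0,0,1]]]'
python3 - <<'E'
from h import *
s=r.state();print(s['joints'].round(1),s['tool_pos'].round(4))
for n in('scene','side'):
    d,s=grab(n);np.savez(n+'2.npz',**d)
    P=cloud(d).reshape(-1,3);P=P[~np.isnan(P[:,0])]
    t=s['tool_pos'];q=P[(np.hypot(*(P[:,:2]-t[:2]).T)<.04)&(P[:,2]>.10)&(P[:,2]<t[2]-.05)]
    print(n,len(q),q[:,2].min().round(4))
    for z in(.165,.185,):
        k=q[abs(q[:,2]-z)<.008]
        if len(k)>8:
            f=least=__import__('scipy.optimize',fromlist=['x']).least_squares(lambda c:np.hypot(k[:,0]-c[0],k[:,1]-c[1])-.013,t[:2]);print(z,len(k),f.x.round(4),f.cost)
a=cv2.resize(np.load('scene2.npz')['image'][130:320,180:380,::-1],None,fx=2,fy=2);b=cv2.resize(np.load('side2.npz')['image'][130:320,180:380,::-1],None,fx=2,fy=2)
cv2.imwrite('pics/c2.png',np.hstack([a,b]))
E
```

```text
time_s: 3.65
tool_pos: [0.4632, -0.0346, 0.2991]
ee_rot: [[-0.987, 0.161, -0.001], [0.161, 0.987, 0.0], [0.001, 0.0, -1.0]]
contact_force: [1.0, 1.2, -1.5]
gripper_width: 0.0309
grip_force: 30.0
time_s: 4.15
tool_pos: [0.5392, -0.1825, 0.2743]
ee_rot: [[-0.986, 0.166, 0.001], [0.166, 0.986, -0.001], [-0.001, -0.001, -1.0]]
contact_force: [0.6, 0.7, -1.5]
gripper_width: 0.0305
grip_force: 30.0
time_s: 4.65
tool_pos: [0.6093, -0.1789, 0.2586]
ee_rot: [[-0.987, 0.161, -0.002], [0.161, 0.987, 0.001], [0.002, 0.0, -1.0]]
contact_force: [-0.4, -0.2, -0.0]
gripper_width: 0.0305
grip_force: 30.0
[ -23.3   30.2   63.1   -0.    86.8 -104. ] [ 0.6093 -0.1789  0.2586]
scene 566 0.1001
0.165 77 [ 0.6098 -0.1789] 2.9507142653427395e-05
0.185 81 [ 0.6096 -0.1788] 3.9723543480334906e-05
side 498 0.1
0.165 73 [ 0.6086 -0.18  ] 2.193679889730335e-05
0.185 69 [ 0.6087 -0.1797] 2.230812726853608e-05
```

View pics/c2.png

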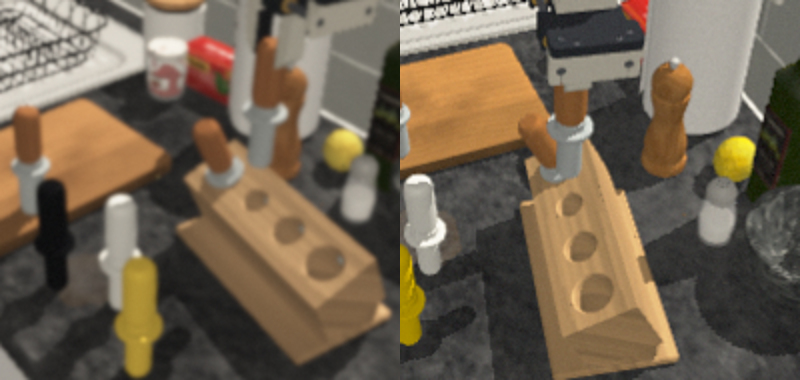

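```bash
python3 -m pendant '[[[1,0,-20,0,1],[0,0,-15,0,1],[0,0,-10,0,1],[0,0,-5,0,1],[0,0,0,0,1]]]'
python3 -m pendant '[[[0,0,-3,0,1],[0,0,-3,0,1],[0,0,0,0,1]]]'
```

```text
time_s: 5.25
tool_pos: [0.6105, -0.1791, 0.2091]
ee_rot: [[-0.987, 0.162, -0.001], [0.162, 0.987, 0.0], [0.001, 0.0, -1.0]]
contact_force: [-0.8, 0.2, -0.1]
gripper_width: 0.0304
grip_force: 30.0
time_s: 5.55
tool_pos: [0.6108, -0.179, 0.2031]
ee_rot: [[-0.987, 0.161, -0.0], [0.161, 0.987, 0.0], [0.0, 0.0, -1.0]]
contact_force: [0.5, -0.5, -1.1]
gripper_width: 0.0307
grip_force: 30.0
```

```bash
python3 -m pendant '[[[0,0,-2,0,1],[0,0,-2,0,1],[0,0,0,0,1]]]'
python3 -m pendant '[[[0,0,-2,0,1],[0,0,0,0,1]]]'
```

```text
time_s: 5.85
tool_pos: [0.6108, -0.179, 0.1989]
ee_rot: [[-0.987, 0.161, -0.0], [0.161, 0.987, 0.0], [0.001, 0.0, -1.0]]
contact_force: [0.1, -0.1, -1.0]
gripper_width: 0.0309
grip_force: 30.0
time_s: 6.05
tool_pos: [0.6109, -0.179, 0.1971]
ee_rot: [[-0.987, 0.161, -0.0], [0.161, 0.987, 0.0], [0.0, 0.0, -1.0]]
contact_force: [-0.4, -0.1, -0.7]
gripper_width: 0.0307
grip_force: 30.0
```

```bash
python3 -m pendant '[[[-5.2,0.85,-0.3,0,1],[-5.2,0.85,-0.6,0,1],[0,0,0,0,1]]]'
python3 -m pendant '[[[-5.2,0.85,-0.9,0,1],[-5.2,0.85,-1.2,0,1],[0,0,0,0,1]]]'
```

```text
time_s: 6.35
tool_pos: [0.6, -0.1774, 0.1967]
ee_rot: [[-0.987, 0.162, 0.0], [0.162, 0.987, -0.0], [-0.0, -0.0, -1.0]]
contact_force: [0.6, 0.5, -2.1]
gripper_width: 0.0302
grip_force: 30.0
time_s: 6.65
tool_pos: [0.5894, -0.1756, 0.1943]
ee_rot: [[-0.987, 0.162, -0.0], [0.162, 0.987, 0.0], [0.0, 0.0, -1.0]]
contact_force: [0.2, -0.2, 0.6]
gripper_width: 0.0307
grip_force: 30.0
```

```bash
cat > tilt.py <<'E'
from h import *
import sys
# axis of held corer: tube/collar/handle points near the TCP, projected on slope plane
def look(rad_t=.013):
    U=np.array([.987,-.161,0]);V=np.array([.161,.987,0]);ims=[]
    for n in('scene','side'):
        d,s=grab(n);t=s['tool_pos'];P=cloud(d);hsv=cv2.cvtColor(d['image'],cv2.COLOR_RGB2HSV)
        D=P-t;v=D@V;u=D@U;z=D[...,2]
        steel=(hsv[...,1]<60)&(hsv[...,2]>90)&(abs(v)<.024)&(abs(u)<.075)&(z<-.03)&(z>-.13)
        q=P[steel]-t
        A=np.c_[q@U,q@V,q[:,2]]
        tube=A[np.abs(A[:,1])<.016]
        if len(tube)>20:
            c=np.polyfit(tube[:,2],tube[:,0],1)
            # camera sees the near side; slope of the surface line = tilt
            print(n,len(tube),'tilt',np.degrees(np.arctan(-c[0])).round(1),'z range',(tube[:,2].min()+t[2]).round(3),(tube[:,2].max()+t[2]).round(3))
        uv=proj(d,t)[0].astype(int);im=d['image'][max(0,uv[1]-40):uv[1]+60,max(0,uv[0]-50):uv[0]+50,::-1]
        ims.append(cv2.resize(im,(400,400),interpolation=cv2.INTER_CUBIC))
    cv2.imwrite(f'pics/{sys.argv[1]}.png',np.hstack(ims))
look()
E
python3 tilt.py t1
```

```text
scene 300 tilt 9.3 z range 0.09 0.164
side 275 tilt 8.5 z range 0.082 0.163
```

View pics/t1.png

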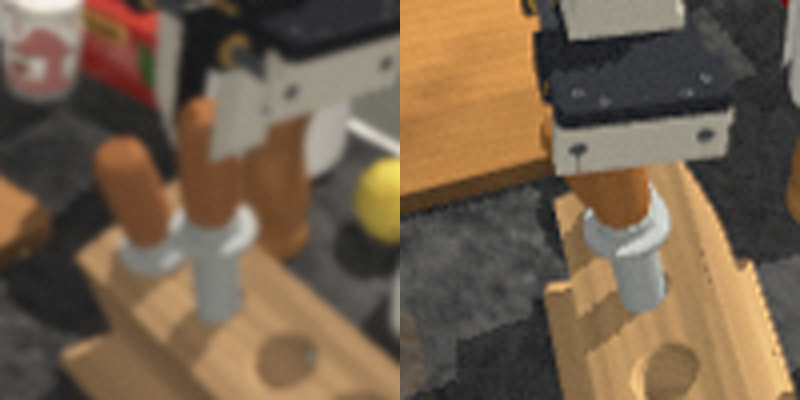

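The picture shows the foot caught in bore 2, at about (215,310) in the left crop. The corer is leaning roughly 10° towards the robot and turning in the pads as intended, so I carry on along the arc.

```bash
python3 -m pendant '[[[-5,0.8,-1.5,0,1],[-5,0.8,-1.8,0,1],[-5,0.8,-2.2,0,1],[-5,0.8,-2.5,0,1],[0,0,0,0,1]]]'; python3 tilt.py t2
```

```text
time_s: 7.25
tool_pos: [0.5692, -0.1722, 0.1858]
ee_rot: [[-0.987, 0.161, -0.001], [0.161, 0.987, 0.0], [0.001, 0.0, -1.0]]
contact_force: [1.2, -0.4, -0.7]
gripper_width: 0.0304
grip_force: 30.0
scene 259 tilt 17.0 z range 0.089 0.155
side 271 tilt 17.1 z range 0.086 0.156
```

```bash
python3 -m pendant '[[[0.8,-0.15,-1.8,0,1],[0.8,-0.15,-1.8,0,1],[0,0,0,0,1]]]'; python3 tilt.py t3
```

```text
time_s: 7.65
tool_pos: [0.5718, -0.1728, 0.1824]
ee_rot: [[-0.987, 0.161, -0.0], [0.161, 0.987, 0.0], [0.0, 0.0, -1.0]]
contact_force: [0.4, -0.1, -0.7]
gripper_width: 0.0311
grip_force: 30.0
scene 241 tilt 16.8 z range 0.09 0.152
side 246 tilt 15.3 z range 0.091 0.152
```

View pics/t3.png

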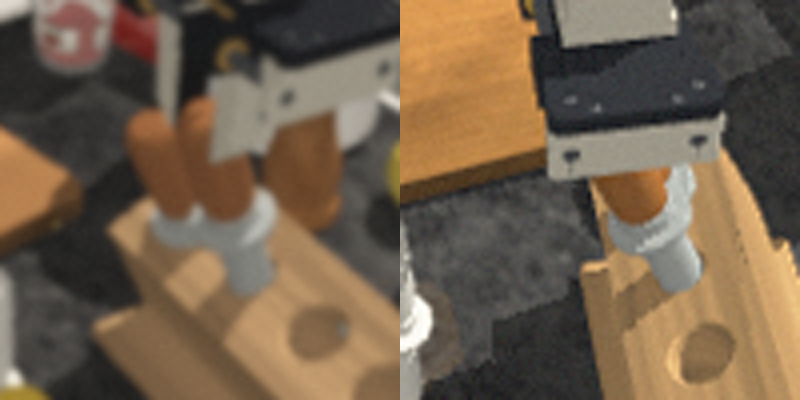

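```bash
python3 -m pendant '[[[0,0,-1.8,0,1],[0.4,0,-1.8,0,1],[0.8,-0.1,-1.8,0,1],[0,0,0,0,1]]]'; python3 -m pendant '[[[0.8,-0.15,-1.8,0,1],[0.8,-0.15,-1.8,0,1],[0.8,-0.15,-1.8,0,1],[0,0,0,0,1]]]'; python3 tilt.py t4
```

```text
time_s: 8.15
tool_pos: [0.573, -0.1729, 0.1769]
ee_rot: [[-0.987, 0.161, 0.0], [0.161, 0.987, 0.0], [-0.0, 0.0, -1.0]]
contact_force: [1.2, -0.9, 1.5]
gripper_width: 0.0306
grip_force: 30.0
time_s: 8.55
tool_pos: [0.5753, -0.1733, 0.1713]
ee_rot: [[-0.987, 0.161, -0.0], [0.161, 0.987, 0.0], [0.0, 0.0, -1.0]]
contact_force: [0.9, 0.0, 1.4]
gripper_width: 0.031
grip_force: 30.0
scene 199 tilt 12.0 z range 0.088 0.141
side 197 tilt 10.8 z range 0.091 0.141
```

```bash
python3 -m pendant '[[[1.7,-0.3,-3.6,0,1],[1.7,-0.3,-3.6,0,1],[1.7,-0.3,-3.6,0,1],[0,0,0,0,1]]]';python3 -m pendant '[[[1.7,-0.3,-3.6,0,1],[1.7,-0.3,-3.6,0,1],[1.7,-0.3,-3.6,0,1],[0,0,0,0,1]]]'
```

```text
time_s: 9.05
tool_pos: [0.5803, -0.1741, 0.16]
ee_rot: [[-0.987, 0.161, -0.001], [0.161, 0.987, 0.001], [0.001, 0.0, -1.0]]
contact_force: [0.5, -0.8, -0.8]
gripper_width: 0.0303
grip_force: 30.0
time_s: 9.45
tool_pos: [0.5838, -0.1745, 0.1504]
ee_rot: [[-0.987, 0.161, -0.004], [0.161, 0.987, 0.001], [0.004, 0.001, -1.0]]
contact_force: [-7.6, 1.2, 8.2]
gripper_width: 0.031
grip_force: 30.0
```

```bash
python3 tilt.py t5
```

```text
scene 125 tilt -56.3 z range 0.091 0.12
side 113 tilt -62.4 z range 0.101 0.12
```

View pics/t5.png

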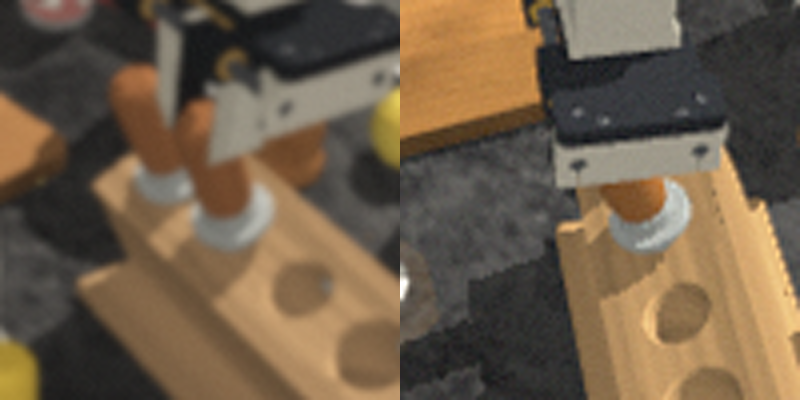

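The collar is just above the face at (230,220) in the left crop, about 9 mm proud. I press on along the axis.

```bash
python3 -m pendant '[[[1.0,-0.2,-2.0,0,1],[1.0,-0.2,-2.0,0,1],[0,0,0,0,1]]]';python3 -m pendant '[[[1.0,-0.2,-2.0,0,1],[1.0,-0.2,-2.0,0,1],[0,0,0,0,1]]]'
```

```text
time_s: 9.85
tool_pos: [0.5851, -0.1747, 0.1468]
ee_rot: [[-0.987, 0.161, -0.005], [0.161, 0.987, 0.002], [0.005, 0.001, -1.0]]
contact_force: [-11.4, 3.2, 12.7]
gripper_width: 0.0307
grip_force: 30.0
time_s: 10.15
tool_pos: [0.5863, -0.1749, 0.1429]
ee_rot: [[-0.987, 0.161, -0.007], [0.161, 0.987, 0.002], [0.007, 0.001, -1.0]]
contact_force: [-14.2, 4.5, 15.5]
gripper_width: 0.0304
grip_force: 30.0
```

```bash
python3 -m pendant '[[[-2.5,0.6,-0.5,0,1],[0,0,0,0,1]]]';python3 -m pendant '[[[0.5,0,-1.5,0,1],[0.5,0,-1.5,0,1],[0,0,0,0,1]]]';python3 tilt.py t6
```

```text
time_s: 10.35
tool_pos: [0.5855, -0.1747, 0.1423]
ee_rot: [[-0.987, 0.161, -0.003], [0.161, 0.987, 0.001], [0.003, 0.0, -1.0]]
contact_force: [-6.8, 2.4, 10.1]
gripper_width: 0.0303
grip_force: 30.0
time_s: 10.65
tool_pos: [0.5851, -0.1746, 0.1411]
ee_rot: [[-0.987, 0.161, -0.005], [0.161, 0.987, 0.001], [0.005, 0.0, -1.0]]
contact_force: [-16.8, 4.3, 23.5]
gripper_width: 0.0303
grip_force: 30.0
scene 104 tilt -59.5 z range 0.091 0.111
side 101 tilt -63.6 z range 0.094 0.111
```

```bash
python3 -m pendant '[[[0,0,0.5,0,0.15],[0,0,0,0,0.15],[0,0,0,0,0.15],[0,0,0,0,0.15]]]'; python3 -m pendant '[[[0,0,10,0,0.15],[0,0,20,0,0.15],[-10,0,30,0,0.15],[-20,0,40,0,0.15],[-30,0,30,0,-1]]]'
cat > col.py <<'E'
from h import *
import sys
# collar rim points relative to the block face: height along n above mouth plane
n=np.array([-.417,.0683,.9063]);C=np.array([.606,-.208,.097]);X=np.array([.8945,-.1465,.4226]);Y=np.array([.1616,.9868,0])
for nm in('scene','side'):
    d,s=grab(nm);P=cloud(d)-C;hsv=cv2.cvtColor(d['image'],cv2.COLOR_RGB2HSV)
    steel=(hsv[...,1]<60)&(hsv[...,2]>90)
    h,x,y=P@n,P@X,P@Y
    fc=(abs(h)<.004)&(abs(x)<.03)&(abs(y)<.12);h0=np.median(h[fc])
    for lab,y0 in(('1',.087),('2',.029),('3',-.029)):
        m=(np.hypot(x,y-y0)<.03)&(h>-.004)&(h<.1)
        st=m&steel&(h<.04)
        wd=m&(h-h0>.035)&(h-h0<.07)&~steel
        print(nm,lab,'steel n',st.sum(),'top h %.4f'%(np.percentile(h[st],90)-h0) if st.sum() else '', 'handle max h %.4f'%(np.nanmax(h[m])-h0), 'mean x,y of handle %.4f %.4f'%(x[wd].mean(),y[wd].mean()-y0) if wd.sum() else '')
    print('h0',h0)
E
python3 col.py
```

```text
time_s: 11.15
tool_pos: [0.5879, -0.1752, 0.1385]
ee_rot: [[-0.987, 0.161, -0.001], [0.161, 0.987, 0.001], [0.001, 0.0, -1.0]]
contact_force: [-0.6, -0.7, -0.3]
gripper_width: 0.039
grip_force: 0.0
time_s: 11.65
tool_pos: [0.5284, -0.1754, 0.2716]
ee_rot: [[-0.987, 0.161, 0.002], [0.161, 0.987, -0.001], [-0.002, -0.001, -1.0]]
contact_force: [0.5, -1.6, 0.7]
gripper_width: 0.0433
grip_force: 0.0
scene 1 steel n 74 top h 0.0139 handle max h 0.0851 mean x,y of handle -0.0043 -0.0108
scene 2 steel n 173 top h 0.0141 handle max h 0.0848 mean x,y of handle -0.0049 -0.0113
scene 3 steel n 0  handle max h 0.0037 
h0 9.888957003353476e-05
side 1 steel n 83 top h 0.0131 handle max h 0.0849 mean x,y of handle 0.0040 -0.0120
side 2 steel n 180 top h 0.0137 handle max h 0.0850 mean x,y of handle 0.0017 -0.0122
side 3 steel n 0  handle max h 0.0034 
h0 -0.0006569541966903697
```

Corer_a's collar and handle heights match the corer already home in bore 1 (0.085 m), so it is seated and released. Next is corer_b.

```bash
python3 -m pendant '[[[-14,43,0,0,-1],[-14,43,0,0,-1],[-14,43,-10,0,-1],[-14,43,-20,0,-1],[-15,44,-20,0,-1]]]'; python3 -m pendant '[[[0,0,0,0,-1],[0,0,0,0,-1],[0,0,0,0,-1]]]'
```

```text
time_s: 12.25
tool_pos: [0.4568, 0.0417, 0.2189]
ee_rot: [[-0.987, 0.162, 0.001], [0.162, 0.987, 0.0], [-0.001, 0.0, -1.0]]
contact_force: [0.7, 1.0, -0.8]
gripper_width: 0.0895
grip_force: 0.0
time_s: 12.55
tool_pos: [0.4582, 0.0394, 0.2199]
ee_rot: [[-0.987, 0.162, 0.001], [0.162, 0.987, -0.0], [-0.001, -0.0, -1.0]]
contact_force: [0.4, -0.1, 0.2]
gripper_width: 0.0918
grip_force: 0.0
```

```bash
python3 -m pendant '[[[-1.5,1.5,-35,0,-1],[0,0,-35,0,-1],[0,0,-18,0,0.2],[0,0,0,0,1],[0,0,0,0,1]]]'; python3 -m pendant '[[[0,0,0,0,1],[0,0,0,0,1],[0,0,0,0,1],[0,0,0,0,1],[0,0,0,0,1]]]'; python3 -m pendant '[[[0,0,0,0,1],[0,0,0,0,1]]]'
```

```text
time_s: 13.05
tool_pos: [0.4567, 0.0406, 0.1322]
ee_rot: [[-0.987, 0.163, 0.001], [0.163, 0.987, -0.0], [-0.001, 0.0, -1.0]]
contact_force: [0.2, -0.1, 0.1]
gripper_width: 0.0722
grip_force: 0.0
time_s: 13.55
tool_pos: [0.4558, 0.0417, 0.1317]
ee_rot: [[-0.987, 0.161, 0.001], [0.161, 0.987, 0.0], [-0.0, 0.0, -1.0]]
contact_force: [0.1, 0.9, -0.9]
gripper_width: 0.0325
grip_force: 0.2
time_s: 13.75
tool_pos: [0.4559, 0.0417, 0.1317]
ee_rot: [[-0.987, 0.161, 0.001], [0.161, 0.987, 0.0], [-0.001, 0.0, -1.0]]
contact_force: [-0.5, 0.0, 2.2]
gripper_width: 0.0304
grip_force: 30.0
```

```bash
python3 -m pendant '[[[0,0,10,0,1],[0,0,40,0,1],[0,0,40,0,1],[0,0,40,0,1],[0,0,38,0,1]]]'; python3 -m pendant '[[[0,-45,0,0,1],[0,-45,0,0,1],[0,-45,0,0,1],[0,-45,0,0,1],[10,-45,0,0,1]]]'; python3 -m pendant '[[[20,-35,0,0,1],[25,-18,0,0,1],[30,0,-10,0,1],[30,0,-15,0,1],[20,0,-15,0,1]]]'; python3 -m pendant '[[[10.5,0,0,0,1],[0,0,0,0,1],[0,0,0,0,1]]]'
```

```text
time_s: 14.25
tool_pos: [0.4552, 0.0417, 0.3018]
ee_rot: [[-0.987, 0.161, 0.0], [0.161, 0.987, 0.0], [-0.0, 0.0, -1.0]]
contact_force: [1.7, -0.7, -1.6]
gripper_width: 0.0303
grip_force: 30.0
time_s: 14.75
tool_pos: [0.4646, -0.1849, 0.3003]
ee_rot: [[-0.987, 0.162, -0.0], [0.162, 0.987, 0.0], [0.0, 0.0, -1.0]]
contact_force: [2.0, 0.2, -2.0]
gripper_width: 0.0305
grip_force: 30.0
time_s: 15.25
tool_pos: [0.592, -0.2364, 0.2588]
ee_rot: [[-0.987, 0.161, -0.0], [0.161, 0.987, 0.0], [0.0, 0.0, -1.0]]
contact_force: [0.3, 0.2, -1.5]
gripper_width: 0.0302
grip_force: 30.0
time_s: 15.55
tool_pos: [0.6008, -0.2363, 0.2597]
ee_rot: [[-0.987, 0.161, -0.0], [0.161, 0.987, 0.0], [0.0, 0.0, -1.0]]
contact_force: [-0.2, 0.2, -1.0]
gripper_width: 0.0304
grip_force: 30.0
```

```bash
python3 -m pendant '[[[0.5,0,-20,0,1],[0,0,-15,0,1],[0,0,-10,0,1],[0,0,-5,0,1],[0,0,0,0,1]]]'; python3 -m pendant '[[[0,0,-3,0,1],[0,0,-3,0,1],[0,0,0,0,1]]]';  python3 -m pendant '[[[0,0,-2,0,1],[0,0,-2,0,1],[0,0,0,0,1]]]'
```

```text
time_s: 16.05
tool_pos: [0.6013, -0.2364, 0.2095]
ee_rot: [[-0.987, 0.162, -0.0], [0.162, 0.987, 0.0], [0.0, 0.0, -1.0]]
contact_force: [-0.5, 0.1, -0.3]
gripper_width: 0.0308
grip_force: 30.0
time_s: 16.35
tool_pos: [0.6016, -0.2363, 0.2034]
ee_rot: [[-0.987, 0.161, -0.0], [0.161, 0.987, 0.0], [0.0, 0.0, -1.0]]
contact_force: [-0.3, 0.1, -1.1]
gripper_width: 0.0305
grip_force: 30.0
time_s: 16.65
tool_pos: [0.6016, -0.2363, 0.1991]
ee_rot: [[-0.987, 0.161, -0.0], [0.161, 0.987, 0.0], [0.0, 0.0, -1.0]]
contact_force: [0.4, -0.1, -1.4]
gripper_width: 0.0302
grip_force: 30.0
```

```bash
python3 -m pendant '[[[0,0,-2,0,1],[0,0,0,0,1]]]'; python3 -m pendant '[[[-5.2,0.85,-0.3,0,1],[-5.2,0.85,-0.6,0,1],[0,0,0,0,1]]]'
```

```text
time_s: 16.85
tool_pos: [0.6017, -0.2362, 0.1974]
ee_rot: [[-0.987, 0.161, 0.0], [0.161, 0.987, 0.0], [-0.0, 0.0, -1.0]]
contact_force: [-0.1, -0.3, -1.0]
gripper_width: 0.0303
grip_force: 30.0
time_s: 17.15
tool_pos: [0.5908, -0.2346, 0.1969]
ee_rot: [[-0.987, 0.162, 0.001], [0.162, 0.987, -0.0], [-0.001, 0.0, -1.0]]
contact_force: [0.3, 0.3, -0.5]
gripper_width: 0.0305
grip_force: 30.0
```

```bash
python3 -m pendant '[[[-5.2,0.85,-0.9,0,1],[-5.2,0.85,-1.2,0,1],[0,0,0,0,1]]]'; python3 -m pendant '[[[-5,0.8,-1.5,0,1],[-5,0.8,-1.8,0,1],[-5,0.8,-2.2,0,1],[-5,0.8,-2.5,0,1],[0,0,0,0,1]]]'; python3 tilt.py t7
```

```text
time_s: 17.45
tool_pos: [0.5802, -0.2329, 0.1945]
ee_rot: [[-0.987, 0.162, -0.0], [0.162, 0.987, 0.0], [0.0, 0.0, -1.0]]
contact_force: [0.8, 0.2, -0.4]
gripper_width: 0.0306
grip_force: 30.0
time_s: 17.95
tool_pos: [0.56, -0.2295, 0.1861]
ee_rot: [[-0.987, 0.162, -0.001], [0.162, 0.987, 0.001], [0.001, 0.0, -1.0]]
contact_force: [0.7, -0.1, -1.9]
gripper_width: 0.0305
grip_force: 30.0
scene 327 tilt 18.2 z range 0.092 0.156
side 275 tilt 16.7 z range 0.085 0.156
```

View pics/t7.png

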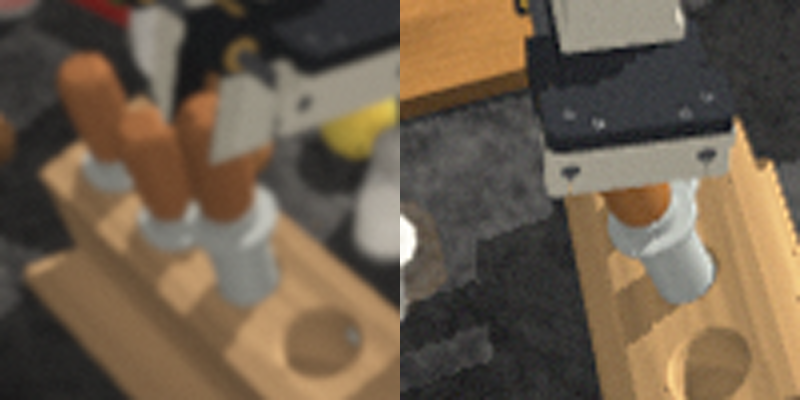

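Corer_b's foot sits in bore 3 at about (240,295) in the left crop, leaning close to parallel with its neighbours. I follow the same sequence down the axis.

```bash
python3 -m pendant '[[[-0.5,0,-1.8,0,1],[0,0,-1.8,0,1],[0.4,0,-1.8,0,1],[0.8,-0.1,-1.8,0,1],[0,0,0,0,1]]]'; python3 -m pendant '[[[0.8,-0.15,-1.8,0,1],[0.8,-0.15,-1.8,0,1],[0.8,-0.15,-1.8,0,1],[0.8,-0.15,-1.8,0,1],[0,0,0,0,1]]]'
```

```text
time_s: 18.55
tool_pos: [0.5618, -0.2299, 0.1791]
ee_rot: [[-0.987, 0.161, 0.0], [0.161, 0.987, 0.0], [-0.0, 0.0, -1.0]]
contact_force: [1.2, -0.1, 2.2]
gripper_width: 0.0304
grip_force: 30.0
time_s: 19.05
tool_pos: [0.5648, -0.2304, 0.1715]
ee_rot: [[-0.987, 0.161, -0.0], [0.161, 0.987, 0.0], [0.0, 0.0, -1.0]]
contact_force: [-0.1, -0.4, 1.0]
gripper_width: 0.0306
grip_force: 30.0
```

```bash
python3 -m pendant '[[[1.5,-0.25,-3.5,0,1],[1.5,-0.25,-3.5,0,1],[1.5,-0.25,-3.5,0,1],[0,0,0,0,1]]]';python3 -m pendant '[[[1.5,-0.25,-3.5,0,1],[1.5,-0.25,-3.5,0,1],[1.5,-0.25,-3.5,0,1],[0,0,0,0,1]]]'
```

```text
time_s: 19.45
tool_pos: [0.5692, -0.2311, 0.1605]
ee_rot: [[-0.987, 0.161, -0.001], [0.161, 0.987, 0.001], [0.001, 0.001, -1.0]]
contact_force: [0.8, -0.8, -1.6]
gripper_width: 0.0307
grip_force: 30.0
time_s: 19.85
tool_pos: [0.5731, -0.2317, 0.1505]
ee_rot: [[-0.987, 0.161, -0.002], [0.161, 0.987, 0.001], [0.002, 0.001, -1.0]]
contact_force: [-3.3, -0.3, 3.5]
gripper_width: 0.0307
grip_force: 30.0
```

```bash
python3 -m pendant '[[[0.8,-0.1,-2,0,1],[0.8,-0.1,-2,0,1],[0,0,0,0,1]]]';python3 -m pendant '[[[0.7,-0.1,-2,0,1],[0.7,-0.1,-2,0,1],[0,0,0,0,1]]]'
```

```text
time_s: 20.15
tool_pos: [0.5743, -0.2319, 0.1471]
ee_rot: [[-0.987, 0.161, -0.002], [0.161, 0.987, 0.001], [0.002, 0.0, -1.0]]
contact_force: [-4.6, 1.7, 5.4]
gripper_width: 0.0306
grip_force: 30.0
time_s: 20.45
tool_pos: [0.5755, -0.232, 0.1431]
ee_rot: [[-0.987, 0.161, -0.003], [0.161, 0.987, 0.001], [0.003, 0.0, -1.0]]
contact_force: [-7.6, 2.0, 6.4]
gripper_width: 0.031
grip_force: 30.0
```

```bash
python3 -m pendant '[[[0,0,-1.5,0,1],[0.3,0,-1,0,1],[0,0,0,0,1]]]';python3 -m pendant '[[[0.3,0,-1,0,1],[0,0,0,0,1]]]'
```

```text
time_s: 20.75
tool_pos: [0.5754, -0.2321, 0.1427]
ee_rot: [[-0.987, 0.161, -0.003], [0.161, 0.987, 0.0], [0.003, -0.0, -1.0]]
contact_force: [-11.9, 2.7, 18.9]
gripper_width: 0.0307
grip_force: 30.0
time_s: 20.95
tool_pos: [0.5752, -0.232, 0.1423]
ee_rot: [[-0.987, 0.161, -0.003], [0.161, 0.987, 0.0], [0.003, -0.0, -1.0]]
contact_force: [-16.0, 4.2, 23.1]
gripper_width: 0.0303
grip_force: 30.0
```

The force rises with almost no further travel, which means the collar is on the wood. I release, back off and check.

```bash
python3 -m pendant '[[[0,0,1,0,0.15],[0,0,0,0,0.15],[0,0,0,0,0.15],[0,0,0,0,0.15]]]'; python3 -m pendant '[[[0,0,10,0,0.15],[0,0,20,0,0.15],[-10,0,30,0,0.15],[-20,0,40,0,0.15],[-30,0,30,0,0.15]]]'; python3 -m pendant '[[[-30,0,0,0,0.15],[0,0,0,0,0.15],[0,0,0,0,0.15]]]'; python3 col.py; python3 - <<'E'
from h import *
d,s=grab('side');save('end',d,(140,120,360,330),3 if 0 else 2.5);print(s['contact_force'])
E
```

```text
time_s: 21.35
tool_pos: [0.5773, -0.2322, 0.1398]
ee_rot: [[-0.987, 0.161, -0.001], [0.161, 0.987, 0.001], [0.001, 0.0, -1.0]]
contact_force: [0.6, 0.4, 0.1]
gripper_width: 0.0391
grip_force: 0.0
time_s: 21.85
tool_pos: [0.5178, -0.2325, 0.273]
ee_rot: [[-0.987, 0.16, 0.002], [0.16, 0.987, -0.001], [-0.002, -0.001, -1.0]]
contact_force: [0.3, -1.0, 0.1]
gripper_width: 0.0386
grip_force: 0.0
time_s: 22.15
tool_pos: [0.4874, -0.2325, 0.2714]
ee_rot: [[-0.987, 0.162, 0.001], [0.162, 0.987, -0.0], [-0.001, -0.0, -1.0]]
contact_force: [0.7, 0.1, 0.1]
gripper_width: 0.0387
grip_force: 0.0
scene 1 steel n 75 top h 0.0136 handle max h 0.0841 mean x,y of handle -0.0044 -0.0106
scene 2 steel n 94 top h 0.0135 handle max h 0.0854 mean x,y of handle -0.0054 -0.0115
scene 3 steel n 187 top h 0.0134 handle max h 0.0844 mean x,y of handle -0.0059 -0.0109
h0 0.0003136680295433312
side 1 steel n 80 top h 0.0126 handle max h 0.0854 mean x,y of handle 0.0040 -0.0122
side 2 steel n 91 top h 0.0135 handle max h 0.0857 mean x,y of handle 0.0024 -0.0120
side 3 steel n 204 top h 0.0136 handle max h 0.0854 mean x,y of handle 0.0021 -0.0125
h0 -0.0005136908035126204
[ 0.66983926  0.22016131 -0.57627566]
```

View pics/end.png

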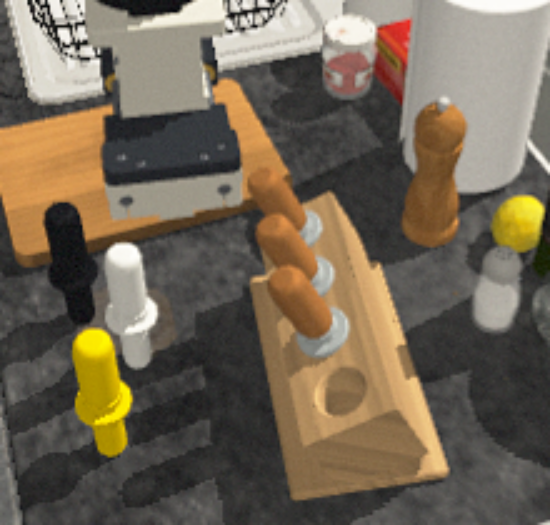

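The picture shows three parallel handles, at (285,200), (290,250) and (305,305), with their collars flat on the wood. Bore 4 is empty and the bystanders look untouched, so I hand in.

```bash
python3 -c "
from station import r
print(r.close_job())"
```

```text
the job is handed in; nothing more can be done
None
```

I pressed both corers home and let go of them: corer_a is in the 28 mm bore and corer_b in the 34 mm bore. Both collars sit level with the corer already in bore 1, the bystanders were not touched, and the job was handed in at about 22 s; no verdict came back.

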